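# Hang a cordless driver in the bench stand's snap hook

### The job

Put the cordless screwdriver away on the bench stand: lift it out of its wooden holder, press the top of its wire bail against the snap hook's sprung gate until it slips inside and the gate snaps shut behind it, and ease it down until the hook carries its weight before you let go. Feel your way gently, with no more than about 15 N between driver and hook, keep the gripper off the stand and leave the other things where they are. In the end the driver hangs free and still from the hook.

Things in the scene. Friction and masses are not known exactly. Their poses are not given: they have to be found in the camera images.
- driver: Cordless in-line screwdriver, 0.24 to 0.40 kg, standing upright in the wooden holder. Origin at the bit tip, z up its axis. Steel chuck to z = 28 mm, round body 32 mm dia from z = 33 to 130 mm (grip it on the orange ribbed sleeve, z = 60 to 118), black cap to 139 mm; above it a rigid wire bail (see driver_eye). The same turned half round about z.
- driver_eye (a point): Middle of the underside of the bail's top bar, on the driver's axis 216 mm above the bit tip; axes as the driver's. The bail is a tall upright loop of 4 mm steel wire in the driver's y-z plane, rising from the cap; 30 mm wide outside along y, 22 mm inside.
- holder: Fixed light wooden block, 70 (x) x 110 (y) x 48 mm high; origin under its middle. Spare bits stick up 12 mm near its two short ends. The driver stands in a stepped hole at the middle (35 mm dia for the top 18 mm, 19.5 mm below, its bit tip 2 mm above the worktop). Clear of it when lifted 50 mm.
- stand: Fixed bench stand: dark steel base 170 (x) x 140 (y) x 15 mm, origin under its middle. A 14 mm aluminium rod rises 55 mm behind (+x) the middle and bends over at 336 mm height to point to -x; its end is 94 mm ahead (-x) of the middle. The snap hook hangs below the rod on a threaded shank, 70 mm ahead of the middle (see hook_axis).
- hook_axis (a point): Point fixed to the stand, on the hook's vertical axis 246 mm above the worktop; axes as the stand's. The hook's seat (its lowest inside point, where driver_eye rests when the driver hangs) lies on this axis at this height give or take 4 mm: how far the shank is screwed in differs each time and is not reported, so the seat must be felt.
- snap_hook (a joint): Swivel angle of the hook about hook_axis, rad, counterclockwise from above; at 0 the hook's axes are the stand's and its mouth looks to -x. Stiff (0.06 N m). Steel hook of 9 mm round stock; seen from its seat, spine at x = 7 to 16 mm, nose at x = -7 to -18 mm with its rounded top at z = 20 mm. Bends if the driver loads it with over 15 N.
- gate (a joint): Sprung brass gate, 5 mm thick. 0: shut on the nose's inside, 0.27 rad: open (hard stop). Opens inward (+x) only. From the seat: pivot x = -9.5, z = 47.5 mm, front face x = -10 mm at z = 27 mm; 2.3 N there starts it, 3.7 N opens it fully. A bar enters at z = 22 to 38 mm, opens it to 0.2 rad or more, slides down between nose and gate (bar's middle x = -7 to 0 mm); below z = 5 mm the gate snaps shut.
- parts_box: Clear flat compartment case, 98 x 150 x 29 mm; bystander, origin under its middle.
- amber_tape: Roll of amber tape lying flat, 62 mm dia, 15 mm high; bystander.
- marker: Black marker pen lying down, 120 x 20 mm; bystander.
- solder_reel: Reel of solder wire with blue flanges, 48 mm dia, 41 mm high; bystander.
- jar: Small flux jar with yellow lid, 36 mm dia, 39 mm high; bystander.

How it is judged:
On the way, in this order (a step that is already met when the one before it is completed fails the run):
1. the driver is lifted clear of its holder (z of driver in the frame of holder above 0.05 m), for 0.1 s.
2. the bail, in the gripper's hold, presses the gate open (value of joint gate above 0.1 rad and contact force between driver and stand above 0.5 N and contact force between the fingers and driver above 1 N), for 0.1 s.
3. the bail is inside with the gate shut behind it and its weight rests on the hook while the gripper still holds it (z of driver_eye in the frame of hook_axis between -0.007 and 0.008 m and x of driver_eye in the frame of hook_axis between -0.008 and 0.008 m and y of driver_eye in the frame of hook_axis between -0.009 and 0.009 m and value of joint gate below 0.05 rad and contact force between driver and stand above 2 N and contact force between the fingers and driver above 1 N), for 0.3 s.
At the end, for the whole second after the job is handed in: The driver hangs free from the hook, upright within 7 degrees and still (under 3 cm/s), the bail's eye within 8 mm of the hook's axis fore and aft and 9 mm sideways, at the seat's height (-7 to +8 mm of hook_axis, which covers the shank's setting), gate shut (under 0.05 rad) (z of driver_eye in the frame of hook_axis between -0.007 and 0.008 m and x of driver_eye in the frame of hook_axis between -0.008 and 0.008 m and y of driver_eye in the frame of hook_axis between -0.009 and 0.009 m and value of joint gate below 0.05 rad and angle between driver's own z axis and vertical below 0.12 rad and linear speed of driver below 0.03 m/s and contact force between driver and stand above 1.5 N); the robot touches nothing.
It fails at once if more than 15 N between the driver and the snap hook or stand (contact force between driver and stand above 15 N).
It fails at once if the gripper or arm pushes on the stand or its hook with more than 4 N (contact force between any of the arm, the fingers and stand above 4 N).
It fails at once if the driver is tipped over or dropped on the worktop (angle between driver's own z axis and vertical above 0.9 rad).
It fails at once if a bystander is pushed more than 25 mm (distance of any of parts_box, amber_tape, marker, solder_reel, jar from where it was at the start of the episode above 0.025 m).
It also fails if it takes over 72 s, if anything falls off the work surface, if the arm or the gripper's body presses on something with over 40 N, if the wrist force passes 120 N, or if a joint passes its speed limit or range.

### The arm

A 6-joint arm with a two-finger parallel gripper is mounted at the origin on a cart in front of the work surface, level with it; the furniture and walls round the work are solid. World frame = base frame: x ahead of the robot, y to its left, z up, the work surface at z = 0. Lengths are in m, angles in rad, forces in N, time in s.
With the tool pointing down it reaches from about 0.3 to 0.775 m from the base axis. Payload 14.6 kg.
Tool frame: the origin (TCP) lies at the very end of the fingers, on their centre line; the grasp point (between the pads) lies 19 mm behind it (bot.hold_point_z is the z of the grasp point in the tool frame, in m); z points along the fingers, y is the direction in which the jaws open and shut (so a half turn about z gives the same grasp; the last joint's range is limited). The gripper opens to 85 mm and grips with 20 to 120 N. Pads are 22 mm wide; open, the fingers measure 114 mm over their backs; the gripper's body (76 mm by 85 mm) begins 54 mm behind the grasp point. The pads swing forward as they close: fully open they stand 13 mm farther back than shut.
Start: joints at [-1.301, 0.3, 1.521, -0, 1.321, -0.067], TCP at [0.182, -0.519, 0.231] pointing down, gripper open.
Joint ranges: [-3.03, 3.03], [-0.79, 2.21], [0.23, 2.52], [-1.04, 4.18], [0, 3.07], [-2.55, 2.55]. Speed limits (rad/s): [2.22, 2.22, 2.57, 3.14, 3.14, 3.14].

### API

Orientations are given as a rotation vector (axis times angle).
In Python, from plant import bot gives the robot as it stands.
- The arm moves only by the tool apply_moves, never from a script. Its argument "commands" is a list of rows, each a list of 2 entries, a list of its own where there are three numbers: the shift along the tool's x, y, z in cm, then the turn, a rotation vector about the tool's x, y, z in degrees. A call has 1 to 10 rows; each row shifts and turns the commanded pose from where the row before left it, along the tool's axes as they then stand; what a row does not reach is not made up. A row lasts 1/8 s, in which the tool goes at most 62.5 mm and 10.7 degrees, less where a joint would pass 70% of its speed; a pose out of reach is approached as far as the arm can. A call is refused whole if a number of a shift passes 6.25 or a number of a turn 10.7, either way. A call with a gripper value outside its range is refused whole. "gripper" is the closure, from 0 (fully open) to 1 (shut), set as the call begins (left out, the last holds). The fingers move at their own pace and stop on an object; the grip force is fixed at half the most. Time passes only in rows, so rows that do not move let the fingers close. It gives the time, the measured TCP pose, the force and the opening at its end, in the units of the state.
- bot.read_state(): the state, without advancing time (a new reading comes with each control period).
- bot.camera(name): name is "scene" or "top"; returns (picture, depth): 420x560x3 uint8, red, green, blue; 420x560 float32, m along the optical axis (not along the pixel's ray), 0 where there is no reading.
- bot.camera_params(name): a dict with "K" (3x3 intrinsics, pixels), "rvec" (rotation vector, rad) and "tvec" (3), from world to camera coordinates, as OpenCV has them. Camera axes: x right, y down, z forward; pixel columns grow to the right and rows downward; lengths in m; the calibration is good to about 2 mm. A picture is of the moment at which its call begins. camera_params takes no time and is no camera call.
- bot.job_done(): hands the job in, once; it reports no verdict.
The state is a dict: "clock": time; "qpos": joint angles; "joint_velocities": joint speeds; "joint_efforts": joint torques, N m; "eef_pos": TCP position; "tcp_rot": TCP orientation; "contact_force": force on the tool from outside, world axes, zero at the start; "wrist_torque": the same for the moment, N m; "grip_width": opening from 0.0 (shut) to 1.0 (fully open).
Only numpy, scipy, OpenCV 4.12 (cv2) and the standard library are available. Lean on these libraries where they do the work, as an engineer would, in place of code of your own. Each camera call takes 0.05 s, during which the arm holds its last target. There are 200 camera calls.

## Working session

There is one attempt and no reset: what is moved stays moved. The work goes in short steps, Python scripts to look and compute and a tool call to move; the robot and the scene stay as the last step left them, time stands still between calls to the robot, and variables do not carry over. Pictures are saved under pics/ and viewed, about 8 in all and at most 12, crops included, and the job is handed in when it is done.

Besides the shell and the picture viewer there is one more tool, called after "Request:" as a command line: name --argument value ..., lists and objects as JSON in quotes. apply_moves: Moves the arm, as the interface text tells. Its arguments: {"type":"object","properties":{"commands":{"type":"array","items":{"type":"array"}},"gripper":{"type":"number"}},"required":["commands"]}

```bash
mkdir -p pics; ls; cat > h.py <<'E'
import numpy as np,cv2
from plant import bot
def cam(n):
    im,d=bot.camera(n); p=bot.camera_params(n)
    K=np.array(p["K"]);R=cv2.Rodrigues(np.array(p["rvec"],float))[0];t=np.array(p["tvec"],float).ravel()
    return im,d,K,R,t
def world(d,K,R,t):
    v,u=np.mgrid[:d.shape[0],:d.shape[1]]
    pc=np.stack([(u-K[0,2])/K[0,0]*d,(v-K[1,2])/K[1,1]*d,d],-1)
    return (pc-t)@R
def ray(u,v,z,K,R,t):
    r=np.linalg.inv(K)@np.array([u,v,1.])@R; c=-R.T@t
    return c+r*(z-c[2])/r[2]
def save(n,im): cv2.imwrite(n,im[...,::-1])
E
python3 - <<'E'
from h import *
print(bot.read_state())
for n in("scene","top"):
    im,d,K,R,t=cam(n); save(f"pics/{n}0.png",im); print(n,K,R,-R.T@t)
    np.savez(f"{n}0.npz",im=im,d=d)
E
```

```text
pics
{'clock': 0.0, 'qpos': array([-1.30060349e+00,  3.00472381e-01,  1.52159109e+00, -1.31332867e-05,
        1.32068420e+00, -6.66024891e-02]), 'joint_velocities': array([-0.00145375, -0.00016812,  0.00181001, -0.00050484,  0.00063092,
       -0.00106861]), 'joint_efforts': array([ 4.47992943e-04, -5.43499267e+01, -3.61790442e+01, -3.33752200e-05,
        4.03670230e-03,  3.40597204e-07]), 'eef_pos': array([ 0.1816858 , -0.51887705,  0.23071637]), 'tcp_rot': array([-3.09602116e+00, -5.26352699e-01,  2.04174305e-04]), 'contact_force': array([ 0.54633501, -0.88829119, -0.17309647]), 'wrist_torque': array([ 0.01811458, -0.01547225, -0.06534988]), 'grip_width': 0.9987986198798108}
scene [[546.07849498   0.         279.17543962]
 [  0.         546.07849498 206.73050985]
 [  0.           0.           1.        ]] [[-0.74813138 -0.66352036  0.00633823]
 [-0.30615536  0.33668978 -0.89045431]
 [ 0.58870055 -0.66811729 -0.45502851]] [-0.07480138  0.59853786  0.62196456]
top [[402.42567837   0.         279.45445148]
 [  0.         402.42567837 214.81292433]
 [  0.           0.           1.        ]] [[-0.00560155 -0.99994528 -0.00883518]
 [-0.98682874  0.00695608 -0.16161887]
 [ 0.16167149  0.00781349 -0.9868137 ]] [ 0.3519451  -0.07392757  1.11466887]
```

View pics/scene0.png

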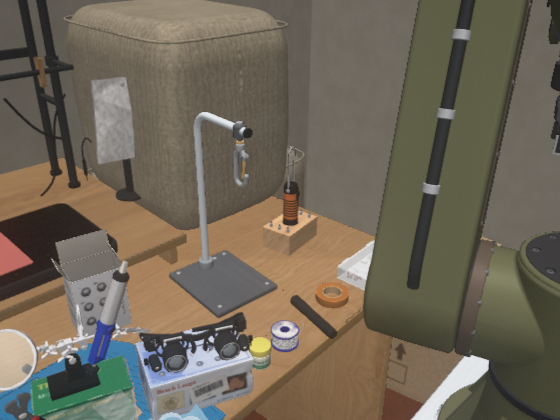

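View pics/top0.png

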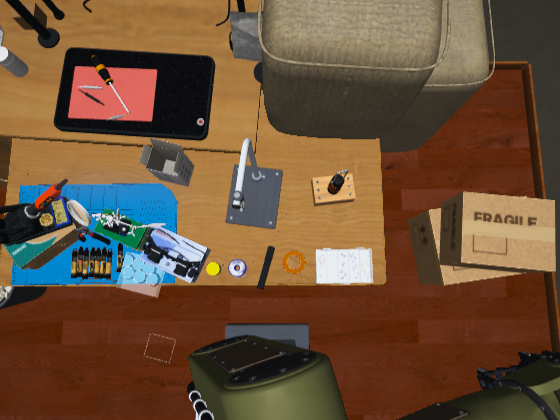

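The scene view shows the stand (base ~(222,282), rod end (243,131), hook (241,165)) and the driver in its holder at (290,205). In the top view the base is at ~(253,196), the rod at (242,165) and the driver at (335,185).

```bash
python3 - <<'E'
from h import *
S=np.load("scene0.npz");T=np.load("top0.npz")
def par(n):
    p=bot.camera_params(n);return np.array(p["K"]),cv2.Rodrigues(np.array(p["rvec"],float))[0],np.array(p["tvec"],float).ravel()
pt=par("top");ps=par("scene")
WT=world(T["d"],*pt);WS=world(S["d"],*ps)
# stand base by height in top view
def rect(W,zlo,zhi,box,name):
    m=(W[...,2]>zlo)&(W[...,2]<zhi)&(W[...,0]>box[0])&(W[...,0]<box[1])&(W[...,1]>box[2])&(W[...,1]<box[3])
    P=W[m][:,:2]; r=cv2.minAreaRect((P*1000).astype(np.float32)); print(name,len(P),r, "meanz",W[m][:,2].mean())
b=WT[196,253];h=WT[190,322];print("base px",b,"holder px",h,"rodend",WT[208,237],"rodtop",WT[165,242],"cap",WT[185,335])
rect(WT,.008,.022,(b[0]-.15,b[0]+.15,b[1]-.12,b[1]+.12),"stand")
rect(WT,.04,.054,(h[0]-.1,h[0]+.1,h[1]-.1,h[1]+.1),"holder")
for W,n in((WT,"top"),(WS,"scene")):
    for lo,hi in((.08,.12),(.1,.125),(.13,.145),(.15,.2),(.2,.225)):
        m=(W[...,2]>lo)&(W[...,2]<hi)&(abs(W[...,0]-h[0])<.08)&(abs(W[...,1]-h[1])<.08)
        P=W[m]
        if len(P): print(n,lo,hi,len(P),P.mean(0),P.min(0),P.max(0))
    for lo,hi in((.2,.225),(.225,.245),(.245,.26),(.26,.28),(.28,.3),(.3,.325),(.325,.35)):
        m=(W[...,2]>lo)&(W[...,2]<hi)&(abs(W[...,0]-b[0])<.12)&(abs(W[...,1]-b[1])<.12)
        P=W[m]
        if len(P): print(n,"st",lo,hi,len(P),P.mean(0),P.min(0),P.max(0))
a=cv2.resize(S["im"][105:255,190:330],None,fx=4,fy=4,interpolation=cv2.INTER_CUBIC)
save("pics/c1.png",a)
a=cv2.resize(T["im"][125:235,220:370],None,fx=5,fy=5,interpolation=cv2.INTER_CUBIC)
save("pics/c2.png",a)
E
```

```text
base px [0.58578462 0.00832258 0.01532513] holder px [ 0.5941958  -0.18126574  0.04733564] rodend [0.49456375 0.01626947 0.33121023] rodtop [0.57935956 0.0060663  0.34208687] cap [ 0.58756841 -0.20555238  0.13186133]
stand 2447 ((550.6004638671875, 26.58478546142578), (176.25222778320312, 250.1186065673828), 83.72256469726562) meanz 0.013954070718829259
holder 796 ((600.80859375, -212.46746826171875), (71.44401550292969, 110.37139892578125), 6.613985061645508) meanz 0.047172337034821196
top 0.08 0.12 48 [ 0.59032974 -0.20532358  0.09990552] [ 0.5836749  -0.22388439  0.08143155] [ 0.60627815 -0.19623321  0.119838  ]
top 0.1 0.125 32 [ 0.58947863 -0.20680404  0.11473274] [ 0.5836749  -0.22727322  0.10426371] [ 0.60615431 -0.19636388  0.12469532]
top 0.13 0.145 105 [ 0.59826786 -0.21193779  0.13835563] [ 0.58522505 -0.22850515  0.13060135] [ 0.61561273 -0.19762013  0.14442905]
top 0.15 0.2 23 [ 0.60012042 -0.2132136   0.17483526] [ 0.59513679 -0.22595911  0.15069932] [ 0.60497853 -0.19780788  0.19934444]
top 0.2 0.225 26 [ 0.59981133 -0.21031069  0.21644271] [ 0.59502883 -0.22561124  0.
[... 1834 characters left out ...]
 0.22521359] [0.64879221 0.02510695 0.24499925]
scene st 0.245 0.26 162 [0.56381971 0.01605867 0.25224594] [ 0.50257082 -0.00125448  0.2450182 ] [0.6496945  0.02585158 0.25999435]
scene st 0.26 0.28 195 [0.57123883 0.01480802 0.26947265] [ 0.50162642 -0.0031053   0.26001575] [0.64836039 0.02481778 0.27990503]
scene st 0.28 0.3 214 [0.56520744 0.01592975 0.2906363 ] [ 0.50519131 -0.00153852  0.28011691] [0.64895306 0.02816515 0.29989159]
scene st 0.3 0.325 217 [0.57041311 0.01592338 0.31121636] [ 0.50833666 -0.00154383  0.30001281] [0.6459525  0.02793088 0.32466146]
scene st 0.325 0.35 594 [0.54935382 0.02023269 0.33825226] [0.49462887 0.00525672 0.32507949] [0.63893272 0.0319366  0.34998484]
```

View pics/c1.png

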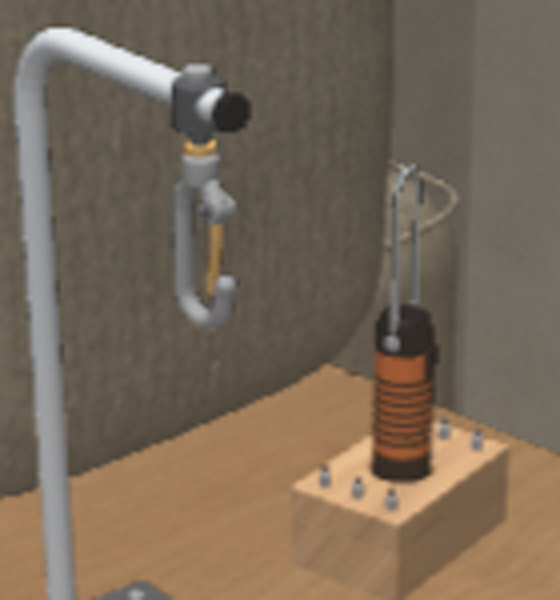

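View pics/c2.png

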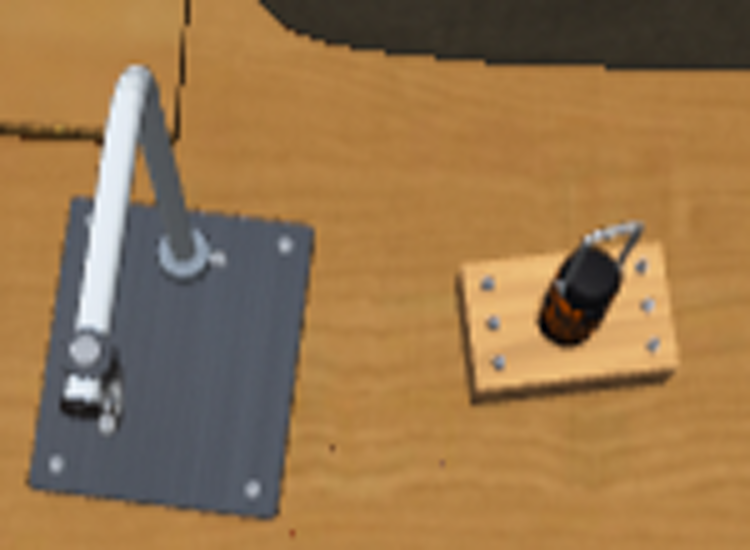

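The hook hangs below the rod clamp, with its mouth and nose toward the camera and robot. The driver is upright, with its bail plane roughly along the holder's long side. Next I'll measure yaws and positions.

```bash
cat > m.py <<'E'
from h import *
S=np.load("scene0.npz");T=np.load("top0.npz")
def par(n):
    p=bot.camera_params(n);return np.array(p["K"]),cv2.Rodrigues(np.array(p["rvec"],float))[0],np.array(p["tvec"],float).ravel()
pt=par("top");ps=par("scene")
WT=world(T["d"],*pt);WS=world(S["d"],*ps)
def sel(W,zlo,zhi,c,r): return (abs(W[...,2]-(zlo+zhi)/2)<(zhi-zlo)/2)&(np.hypot(W[...,0]-c[0],W[...,1]-c[1])<r)
E
python3 - <<'E'
from m import *
for W,n in((WT,"top"),(WS,"scene")):
    for nm,lo,hi,c,r,px in (("stand",.009,.021,(.586,.008),.13,None),("holder",.042,.053,(.6,-.212),.08,None)):
        m=sel(W,lo,hi,c,r).astype(np.uint8)
        k,l,st,ce=cv2.connectedComponentsWithStats(m); i=1+np.argmax(st[1:,4])
        P=W[l==i][:,:2]*1000
        print(n,nm,len(P),cv2.minAreaRect(P.astype(np.float32)))
# bail points
for W,n in((WT,"top"),(WS,"scene")):
    m=sel(W,.155,.23,(.6,-.21),.04); P=W[m]; 
    top=P[P[:,2]>.209]; 
    for Q,nn in((P,"bail"),(top,"bailtop")):
        c=Q[:,:2].mean(0); u,s,v=np.linalg.svd(Q[:,:2]-c); q=(Q[:,:2]-c)@v[0]
        print(n,nn,len(Q),c+v[0]*(q.max()+q.min())/2,"yaw of line",np.degrees(np.arctan2(v[0][1],v[0][0])),"ext",np.ptp(q),"resid",((Q[:,:2]-c)@v[1]).std())
# rod horiz
    m=sel(W,.325,.352,(.56,.01),.12);P=W[m];c=P[:,:2].mean(0);u,s,v=np.linalg.svd(P[:,:2]-c);print(n,"rod",c,np.degrees(np.arctan2(v[0][1],v[0][0]))," ",P[:,2].max())
# hook points in scene
np.set_printoptions(precision=1,suppress=True,linewidth=150)
for lo in np.arange(.225,.325,.006):
    m=sel(WS,lo,lo+.006,(.515,.015),.04); P=WS[m]*1000; rgb=S["im"][m]
    if len(P): 
        o=np.argsort(P[:,0]); print(round(lo*1000),len(P)); print(np.c_[P[o],rgb[o]][::max(1,len(P)//7)])
E
```

```text
top stand 2401 ((588.3258666992188, 5.603446960449219), (139.7713623046875, 170.26869201660156), 82.33773040771484)
top holder 776 ((600.80859375, -212.46746826171875), (71.44401550292969, 110.37139892578125), 6.613985061645508)
scene stand 3687 ((589.2474365234375, 10.871391296386719), (142.61061096191406, 173.02154541015625), 82.623291015625)
scene holder 695 ((601.8518676757812, -207.71719360351562), (72.44317626953125, 114.89405822753906), 5.728769779205322)
top bail 45 [ 0.60000581 -0.21178741] yaw of line -74.46125611079887 ext 0.028660972665068014 resid 0.0010885480234123274
top bailtop 22 [ 0.6004255  -0.21191528] yaw of line -74.94883617064006 ext 0.027960560793482105 resid 0.0011406880034275989
top rod [0.55988006 0.00902283] 172.41431760913318   0.35046968493093444
scene bail 121 [ 0.60200952 -0.20658754] yaw of line 105.79189433853196 ext 0.035888751743006014 resid 0.0013844002172250056
scene bailtop 31 [ 0.60189041 -0.20768818] yaw of line 104.59332997524574 ext 0.033805414759595045 resid 0.0012751715578276646
scene rod [0.54920862 0.02023243] 172.9935451469309   0.35043
[... 4229 characters left out ...]
4 160.  159.  159. ]
 [521.1  27.8 312.1 132.  132.  133. ]]
315 33
[[512.6  22.6 316.2 140.  115.   85. ]
 [514.5  20.5 318.6 215.  170.  105. ]
 [516.6  23.  317.  175.  140.   90. ]
 [517.1  24.8 315.7 165.  131.   83. ]
 [518.   23.9 316.9 181.  145.   93. ]
 [519.   16.  319.6  71.   67.   61. ]
 [520.3  21.6 319.1  72.   74.   75. ]
 [521.7  27.  316.8 139.  110.   70. ]
 [525.6  23.  318.2 138.  111.   75. ]]
321 14
[[509.8  20.5 326.4  53.   53.   52. ]
 [511.8  25.3 325.5  64.   64.   64. ]
 [514.   27.5 325.6  69.   69.   70. ]
 [516.1  29.8 325.7  63.   63.   62. ]
 [518.1  23.6 321.9  72.   72.   73. ]
 [518.9  29.3 326.5  71.   71.   71. ]
 [522.8  29.9 325.7  57.   57.   56. ]]
```

Request:
apply_moves --commands '[[[0,0,-4],[0,0,0]],[[0,0,-4],[0,0,0]],[[0,0,0],[10,0,0]],[[0,0,0],[10,0,0]],[[0,0,0],[10,0,0]],[[0,0,0],[0,0,0]]]'

```text
clock: 0.85
eef_pos: [0.1819, -0.5197, 0.3082]
tcp_rot: [-2.58, -0.439, 0.119]
contact_force: [-0.2, 0.6, -0.3]
grip_width: 1.002
```

```bash
python3 -c "
from plant import bot
s=bot.read_state();print(s['clock'],s['qpos'],s['eef_pos'],s['tcp_rot'],s['contact_force'])"
```

```text
0.85 [-1.28846844  0.56723708  1.04524897 -0.03085269  2.05801843 -0.06158139] [ 0.18191523 -0.51970576  0.30820343] [-2.57975808 -0.4386474   0.11859637] [-0.24784385  0.58370238 -0.31831869]
```

```bash
python3 - <<'E'
import numpy as np
D=[((.300472,1.521591,1.320684),(.1816858,-.518877,.230716)),((.567237,1.045249,2.058018),(.181915,-.519706,.308203))]
A=[];b=[]
for (a,c,e),p in D:
    r=np.hypot(p[0],p[1]);s=[a,a+c,a+c+e]
    A.append([np.sin(x) for x in s]+[0]);b.append(r)
    A.append([np.cos(x) for x in s]+[1]);b.append(p[2])
print(np.linalg.cond(A),np.linalg.solve(A,b))
E
```

```text
40.7960200651968 [0.39708408 0.44651122 0.21572502 0.17816395]
```

```bash
cat > kin.py <<'E'
import numpy as np
from scipy.spatial.transform import Rotation as Ro
from scipy.optimize import least_squares
LO=np.array([-3.03,-.79,.23,-1.04,0,-2.55]);HI=np.array([3.03,2.21,2.52,4.18,3.07,2.55])
L=[.397,.4465,.2157,.178,.0367]
def fk(q,L=L):
    A=Ro.from_euler('ZY',[q[0],q[1]]);B=A*Ro.from_euler('Y',q[2])
    C=B*Ro.from_euler('ZYZ',[q[3],q[4],q[5]+np.pi/2])
    p=np.array([0,0,L[3]])+A.apply([0,L[4],L[0]])+B.apply([0,0,L[1]])+C.apply([0,0,L[2]])
    return p,C
def ik(p,R,q0):
    f=lambda q:np.r_[(fk(q)[0]-p)*5,(fk(q)[1].inv()*R).as_rotvec()]
    return least_squares(f,np.clip(q0,LO+1e-3,HI-1e-3),bounds=(LO,HI))
def tool(yaw,down):  # tool z heading yaw, dipping 'down' deg below horizontal, tool y horizontal, x up
    z=Ro.from_euler('ZY',[yaw,down],degrees=True).apply([1,0,0]); x=Ro.from_euler('ZY',[yaw,down],degrees=True).apply([0,0,1])
    return Ro.from_matrix(np.c_[x,np.cross(z,x),z])
E
python3 - <<'E'
from kin import *
np.set_printoptions(precision=3,suppress=True)
for q,p,r in (([-1.30060349,.300472,1.521591,0,1.320684,-.0666],(.1816858,-.518877,.230716),(-3.096,-.526,0)),([-1.28846844,.567237,1.045249,-.03085,2.058018,-.06158],(.181915,-.519706,.308203),(-2.5797,-.4386,.1186))):
    P,C=fk(q);print(P-p,(C.inv()*Ro.from_rotvec(r)).as_rotvec())
rng=np.random.default_rng(0)
for nm,pt in (("grasp",(.601,-.21,.097)),("hook",(.51,.02,.155))):
  for yaw in (-20,0,20,45,70):
    for dn in (0,15,30):
        R=tool(yaw,dn)
        best={}
        for k in range(12):
            q0=np.array([np.arctan2(pt[1],pt[0]),.5,1.6,rng.uniform(-1,4.1),.7,rng.uniform(-2,2)])
            s=ik(np.array(pt)+.019*R.apply([0,0,1]),R,q0)
            if s.cost<1e-6: best[tuple(np.round(s.x,1))]=s.x
        print(nm,yaw,dn,[v for v in best.values()][:3])
E
```

```text
[ 0.    -0.001 -0.   ] [0. 0. 0.]
[ 0.001 -0.    -0.   ] [0. 0. 0.]
grasp -20 0 [array([-0.414,  0.642,  2.033,  3.069,  1.106, -1.538])]
grasp -20 15 [array([-0.413,  0.528,  2.032,  3.049,  0.729, -1.518])]
grasp -20 30 [array([-0.41 ,  0.455,  1.979,  2.983,  0.342, -1.452])]
grasp 0 0 [array([-0.56 ,  0.662,  1.99 ,  2.524,  1.161, -1.295])]
grasp 0 15 [array([-0.552,  0.551,  1.99 ,  2.381,  0.825, -1.156])]
grasp 0 30 [array([-0.53 ,  0.478,  1.942,  2.055,  0.518, -0.829])]
grasp 20 0 [array([-0.661,  0.722,  1.862,  2.06 ,  1.286, -1.085])]
grasp 20 15 [array([-0.65 ,  0.618,  1.867,  1.876,  1.019, -0.924])]
grasp 20 30 [array([-0.618,  0.545,  1.832,  1.583,  0.794, -0.645])]
grasp 45 0 [array([-0.711,  0.84 ,  1.617,  1.629,  1.524, -0.888])]
grasp 45 15 [array([-0.699,  0.745,  1.63 ,  1.447,  1.324, -0.778])]
grasp 45 30 [array([-0.665,  0.669,  1.621,  1.227,  1.151, -0.613])]
grasp 70 0 [array([-0.692,  0.988,  1.317,  1.336,  1.823, -0.765])]
grasp 70 15 [array([-0.683,  0.899,  1.341,  1.158,  1.658, -0.732])]
grasp 70 30 [array([-0.654,  0.816,  1.362,  0.976,  1.49
[... 287 characters left out ...]
694, -1.524])]
hook 0 30 [array([-0.049,  0.07 ,  2.303,  2.987,  0.28 , -1.447])]
hook 20 0 [array([-0.256,  0.325,  2.353,  2.483,  1.194, -1.293])]
hook 20 15 [array([-0.245,  0.182,  2.336,  2.316,  0.827, -1.111])]
hook 20 30 [array([-0.213,  0.097,  2.272,  1.934,  0.517, -0.718])]
hook 45 0 [array([-0.405,  0.421,  2.191,  1.903,  1.382, -1.073])]
hook 45 15 [array([-0.389,  0.296,  2.182,  1.72 ,  1.122, -0.889])]
hook 45 30 [array([-0.344,  0.209,  2.139,  1.448,  0.909, -0.614])]
hook 70 0 [array([-0.434,  0.552,  1.96 ,  1.502,  1.621, -0.943])]
hook 70 15 [array([-0.42 ,  0.445,  1.96 ,  1.342,  1.425, -0.826])]
hook 70 30 [array([-0.378,  0.355,  1.943,  1.147,  1.252, -0.666])]
```

```bash
cat >> kin.py <<'E'
def plan(p0,R0,p1,R1,n,dec=2):
    """n rows, tool-frame, straight shift + even turn, rounded, with residual tracking"""
    w=(R0.inv()*R1).as_rotvec()/n; rows=[];p=np.array(p0,float);R=R0
    for i in range(n):
        tgt=p0+(np.array(p1)-p0)*(i+1)/n; Rt=R0*Ro.from_rotvec(w*(i+1))
        d=np.round(R.inv().apply(tgt-p)*100,dec); t=np.round(np.degrees((R.inv()*Rt).as_rotvec()),1)
        rows.append([d.tolist(),t.tolist()]); p=p+R.apply(d/100); R=R*Ro.from_rotvec(np.radians(t))
    return rows,p,R
E
python3 - <<'E'
from kin import *; from m import *
for n,W in(("top",WT),("scene",WS)):
    m=(W[...,0]>.35)&(W[...,0]<.8)&(W[...,1]<-.3)&(W[...,1]>-.65)&(W[...,2]>0.03);P=W[m];print(n,len(P),P.min(0) if len(P) else 0,P.max(0) if len(P) else 0)
s=bot.read_state();p0=s["eef_pos"];R0=Ro.from_rotvec(s["tcp_rot"])
R=tool(70,15);z=R.apply([0,0,1]); g=np.array([.601,-.21,.103])+.019*z
print(np.degrees((R0.inv()*R).as_rotvec()))
st=np.array([.5,-.36,.26])
rows,p,Rr=plan(p0,R0,st,R,12);print(rows,p);
q=s["qpos"]
for i in range(13):
    a=i/12;x=ik(p0+(st-p0)*a,R0*Ro.from_rotvec((R0.inv()*R).as_rotvec()*a),q);q=x.x;print(np.round(q,2),x.cost)
E
```

```text
top 3117 [ 0.36828402 -0.38348284  0.0302207 ] [ 0.79996765 -0.30001516  0.46458096]
scene 2081 [ 0.72567052 -0.37773904  0.03002616] [ 0.79757522 -0.30001569  0.46220244]
[  7.97121957  55.12131182 -58.84761216]
[[[2.94, -0.12, 0.54], [0.7, 4.6, -4.9]], [[2.89, 0.13, 0.77], [0.6, 4.6, -4.9]], [[2.8, 0.38, 1.0], [0.7, 4.6, -4.9]], [[2.66, 0.64, 1.21], [0.7, 4.6, -4.9]], [[2.49, 0.87, 1.42], [0.6, 4.6, -4.9]], [[2.29, 1.09, 1.59], [0.7, 4.6, -4.9]], [[2.05, 1.29, 1.75], [0.7, 4.6, -4.9]], [[1.79, 1.48, 1.89], [0.6, 4.5, -4.9]], [[1.5, 1.65, 2.0], [0.7, 4.6, -4.9]], [[1.18, 1.78, 2.09], [0.7, 4.6, -4.9]], [[0.86, 1.9, 2.15], [0.6, 4.6, -4.9]], [[0.53, 1.98, 2.18], [0.7, 4.6, -4.9]]] [ 0.50001552 -0.36003272  0.26005601]
[-1.29  0.56  1.05 -0.03  2.06 -0.06] 3.073579288328987e-20
[-1.27  0.56  1.07  0.07  2.06 -0.09] 2.623862251092822e-20
[-1.25  0.56  1.08  0.17  2.06 -0.11] 7.721636300169014e-21
[-1.23  0.57  1.1   0.27  2.05 -0.14] 1.0114435516623299e-21
[-1.21  0.57  1.12  0.36  2.05 -0.17] 7.429112273551984e-21
[-1.19  0.58  1.13  0.46  2.04 -0.2 ] 1.4931913680451682e-20
[-1.16  0.6   1.15  0.55  2.04 -0.24] 1.748180864436627e-20
[-1.13  0.61  1.16  0.64  2.03 -0.28] 4.4124676165770356e-20
[-1.1   0.64  1.16  0.73  2.02 -0.33] 8.43457304925337e-20
[-1.07  0.67  1.16  0.82  2.02 -0.38] 1.0158040474404324e-19
[-1.04  0.7   1.16  0.91  2.02 -0.43] 3.4066629203023936e-19
[-1.    0.74  1.15  0.99  2.02 -0.48] 1.7854114783203192e-18
[-0.97  0.78  1.12  1.07  2.03 -0.53] 8.361255749191866e-18
```

Request:
apply_moves --commands '[[[2.94,-0.12,0.54],[0.7,4.6,-4.9]],[[2.89,0.13,0.77],[0.6,4.6,-4.9]],[[2.8,0.38,1.0],[0.7,4.6,-4.9]],[[2.66,0.64,1.21],[0.7,4.6,-4.9]],[[2.49,0.87,1.42],[0.6,4.6,-4.9]],[[2.29,1.09,1.59],[0.7,4.6,-4.9]],[[2.05,1.29,1.75],[0.7,4.6,-4.9]],[[1.79,1.48,1.89],[0.6,4.5,-4.9]],[[1.5,1.65,2.0],[0.7,4.6,-4.9]],[[1.18,1.78,2.09],[0.7,4.6,-4.9]]]'

```text
clock: 2.1
eef_pos: [0.4478, -0.3857, 0.2716]
tcp_rot: [-1.895, -1.094, -1.09]
contact_force: [1.0, -0.7, 0.9]
grip_width: 1.002
```

Request:
apply_moves --commands '[[[0.86,1.9,2.15],[0.6,4.6,-4.9]],[[0.53,1.98,2.18],[0.7,4.6,-4.9]],[[0,0,0],[0,0,0]]]'

```text
clock: 2.48
eef_pos: [0.501, -0.3584, 0.262]
tcp_rot: [-1.688, -1.184, -1.291]
contact_force: [-0.2, -0.4, -0.2]
grip_width: 1.0
```

```bash
python3 - <<'E'
from kin import *; from m import *
s=bot.read_state();p0=s["eef_pos"];R0=Ro.from_rotvec(s["tcp_rot"])
R=tool(70,15);z=R.apply([0,0,1]); g=np.array([.601,-.21,.103])+.019*z
print(p0,s["qpos"],np.degrees((R0.inv()*R).as_rotvec()))
pre=g-.10*z; mid=pre+[0,0,.0]
rows,p,R2=plan(p0,R0,pre,R,6);print(rows,p,pre)
q=s["qpos"]
for T in (pre,g,g+[0,0,.07]): q=ik(T,R,q).x;print(q)
im,d,K,Rc,t=cam("scene");save("pics/s1.png",im)
E
```

```text
[ 0.50101508 -0.35837517  0.26197566] [-0.99524942  0.8090741   1.10084941  1.05029991  2.04817868 -0.56068497] [0.0427104  0.29035967 0.1279384 ]
[[[-1.8, 0.71, 2.14], [0.0, 0.0, 0.0]], [[-1.8, 0.72, 2.14], [0.0, 0.1, 0.0]], [[-1.81, 0.71, 2.14], [0.0, 0.0, 0.1]], [[-1.8, 0.72, 2.14], [0.0, 0.1, -0.0]], [[-1.81, 0.72, 2.13], [0.0, 0.0, 0.0]], [[-1.81, 0.72, 2.13], [0.0, 0.1, 0.0]]] [ 0.57425422 -0.28358642  0.1239324 ] [ 0.57424035 -0.28352154  0.12396434]
[-0.81414905  0.92143869  1.21224073  1.09024517  1.8010925  -0.68188048]
[-0.68268337  0.88987979  1.34161776  1.15915086  1.66183496 -0.72404705]
[-0.68268337  0.78653216  1.33719156  1.1703317   1.70443983 -0.62441566]
```

View pics/s1.png

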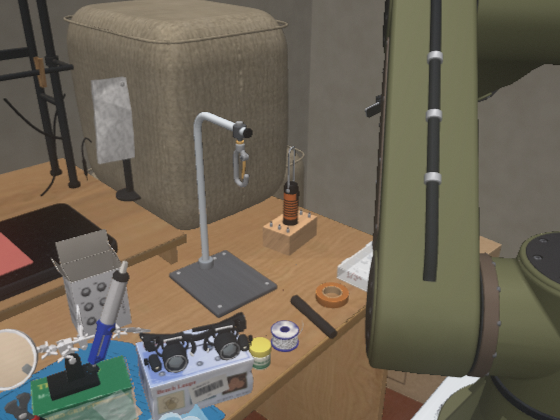

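Request:
apply_moves --commands '[[[-1.8,0.71,2.14],[0,0,0]],[[-1.8,0.72,2.14],[0,0.1,0]],[[-1.81,0.71,2.14],[0,0,0.1]],[[-1.8,0.72,2.14],[0,0.1,0]],[[-1.81,0.72,2.13],[0,0,0]],[[-1.81,0.72,2.13],[0,0.1,0]],[[0,0,0],[0,0,0]],[[0,0,0],[0,0,0]]]'

```text
clock: 3.52
eef_pos: [0.5732, -0.2854, 0.1253]
tcp_rot: [-1.685, -1.181, -1.294]
contact_force: [-0.4, 0.4, 0.5]
grip_width: 1.0
```

```bash
python3 - <<'E'
from kin import *; from h import *
s=bot.read_state();p0=s["eef_pos"];R0=Ro.from_rotvec(s["tcp_rot"])
R=tool(70,15);z=R.apply([0,0,1]); g=np.array([.601,-.21,.103])+.019*z
print(p0,R0.inv().apply(g-p0),np.degrees((R0.inv()*R).as_rotvec()),s["contact_force"])
a,d,*_=cam("scene");b,d2,*_=cam("top")
a=cv2.resize(a[130:270,240:380],None,fx=3,fy=3);b=cv2.resize(b[140:280,290:430],None,fx=3,fy=3)
save("pics/g1.png",np.hstack([a,b]))
E
```

```text
[ 0.57324716 -0.28541627  0.12529786] [-0.0007034   0.00015236  0.10239358] [0.07365068 0.02032867 0.10094527] [-0.42756375  0.35949198  0.54289768]
```

View pics/g1.png

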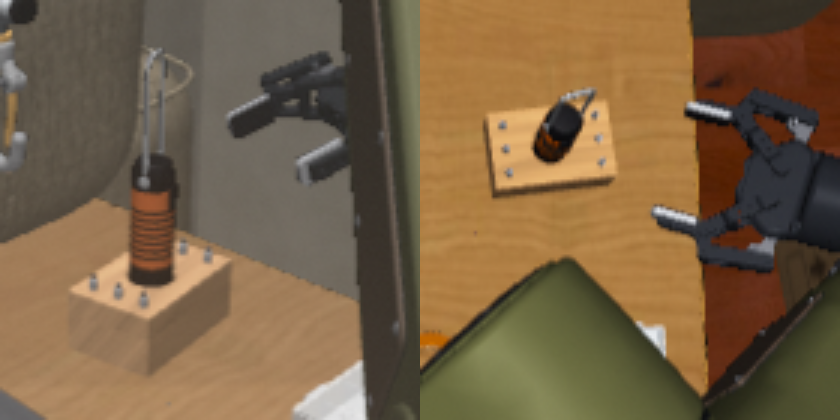

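The jaws sit level behind the driver, at crop (672,158) in the top view, and their axis points at the driver's sleeve at about (560,128).

Request:
apply_moves --commands '[[[0,0,2.5],[0,0,0]],[[0,0,2.5],[0,0,0]],[[0,0,2],[0,0,0]],[[0,0,1.5],[0,0,0]],[[0,0,1],[0,0,0]],[[0,0,0.7],[0,0,0]],[[0,0,0],[0,0,0]],[[0,0,0],[0,0,0]]]'

```text
clock: 4.62
eef_pos: [0.607, -0.1929, 0.0985]
tcp_rot: [-1.685, -1.18, -1.294]
contact_force: [-0.8, 0.9, -0.1]
grip_width: 1.001
```

```bash
python3 - <<'E'
from kin import *; from h import *
s=bot.read_state();print(s["eef_pos"],s["contact_force"],s["wrist_torque"])
R0=Ro.from_rotvec(s["tcp_rot"]);print("grasp pt",s["eef_pos"]-.019*R0.apply([0,0,1]), bot.hold_point_z)
a,d,*_=cam("scene");b,d2,*_=cam("top")
a=cv2.resize(a[130:270,240:380],None,fx=3,fy=3);b=cv2.resize(b[140:280,290:430],None,fx=3,fy=3)
save("pics/g2.png",np.hstack([a,b]))
E
```

```text
[ 0.60697773 -0.1928533   0.09845816] [-0.81779909  0.86855414 -0.12108577] [-0.4235227   0.15070639  0.01422837]
grasp pt [ 0.60067624 -0.21008974  0.10337715] -0.0187
```

View pics/g2.png

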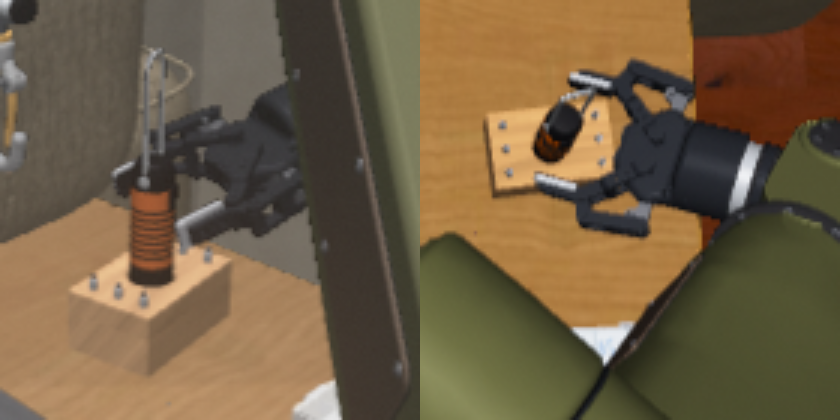

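The fingers straddle the sleeve symmetrically, at crop (575,80) and (540,182). Closing.

Request:
apply_moves --commands '[[[0,0,0],[0,0,0]],[[0,0,0],[0,0,0]],[[0,0,0],[0,0,0]],[[0,0,0],[0,0,0]],[[0,0,0],[0,0,0]],[[0,0,0],[0,0,0]]]' --gripper 1

```text
clock: 5.48
eef_pos: [0.6071, -0.1925, 0.0984]
tcp_rot: [-1.684, -1.18, -1.294]
contact_force: [0.4, -0.4, 1.2]
grip_width: 0.359
```

Request:
apply_moves --commands '[[[0,0,0],[0,0,0]],[[0,0,0],[0,0,0]],[[0,0,0],[0,0,0]],[[0,0,0],[0,0,0]]]'

```text
clock: 5.98
eef_pos: [0.6071, -0.1924, 0.0984]
tcp_rot: [-1.684, -1.18, -1.294]
contact_force: [0.9, -1.5, 1.6]
grip_width: 0.356
```

Request:
apply_moves --commands '[[[0.3,0,-0.08],[0,0,0]],[[0.6,0,-0.16],[0,0,0]],[[0.97,0,-0.26],[0,0,0]],[[0.97,0,-0.26],[0,0,0]],[[0.97,0,-0.26],[0,0,0]],[[0.97,0,-0.26],[0,0,0]],[[0.97,0,-0.26],[0,0,0]],[[0.97,0,-0.26],[0,0,0]],[[0.6,0,-0.16],[0,0,0]],[[0,0,0],[0,0,0]]]'

```text
clock: 7.22
eef_pos: [0.607, -0.1924, 0.1746]
tcp_rot: [-1.684, -1.18, -1.294]
contact_force: [0.1, -0.5, -2.9]
grip_width: 0.358
```

```bash
cat > bail.py <<'E'
from kin import *; from h import *
def bail(W,c,zlo,zhi,r=.035,im=None):
    m=(np.hypot(W[...,0]-c[0],W[...,1]-c[1])<r)&(W[...,2]>zlo)&(W[...,2]<zhi);P=W[m]
    q=P[:,:2]-P[:,:2].mean(0);v=np.linalg.svd(q)[2];s=q@v[0]
    return len(P),np.round(P[:,:2].mean(0)+v[0]*(s.max()+s.min())/2,4),np.degrees(np.arctan2(v[0][1],v[0][0])),np.ptp(s),P[:,2].max()
E
python3 - <<'E'
from bail import *
s=bot.read_state();p=s["eef_pos"];R0=Ro.from_rotvec(s["tcp_rot"]);g=p-.019*R0.apply([0,0,1])
print(p,s["contact_force"],s["wrist_torque"],g,s["grip_width"])
for n in("top","scene"):
    im,d,K,R,t=cam(n);W=world(d,K,R,t);np.savez(f"{n}1.npz",im=im,d=d)
    h=g[2]-.103
    for a,b in((.145,.205),(.209,.226)):
        print(n,bail(W,g,h+a,h+b))
    m=(np.hypot(W[...,0]-g[0],W[...,1]-g[1])<.03)&(W[...,2]>.06)&(W[...,2]<.145);print("low",W[m].min(0),W[m].max(0))
E
```

```text
[ 0.60699155 -0.19239045  0.174564  ] [ 0.14752434 -0.46106313 -2.87644849] [-0.86202648  0.31818089  0.03104764] [ 0.60069632 -0.20962827  0.17948614] 0.3580002618107657
top (29, array([ 0.5984, -0.2106]), np.float64(105.30913013443748), np.float64(0.028844708744082757), np.float64(0.27998028029666033))
top (29, array([ 0.5986, -0.2102]), np.float64(-74.44539863877506), np.float64(0.028201833278470916), np.float64(0.2984582566030855))
low [ 0.58537734 -0.20708468  0.1141923 ] [ 0.5937534  -0.19743112  0.11933862]
scene (114, array([ 0.6008, -0.206 ]), np.float64(106.90308177190244), np.float64(0.033190465515438194), np.float64(0.28102531648410023))
scene (28, array([ 0.6002, -0.2048]), np.float64(105.84915499335487), np.float64(0.02920375383465696), np.float64(0.29842453104675387))
low [ 0.58403419 -0.21801627  0.08009301] [ 0.61205747 -0.18894586  0.14497092]
```

```bash
python3 - <<'E'
from m import *
# hook: for each camera, silhouette midline of spine and nose
for n,W,I in(("scene",WS,S["im"]),("top",WT,T["im"])):
    for nm,xl,xh,zl,zh in(("spine",.522,.54,.255,.288),("nose",.495,.5095,.246,.262),("spine2",.522,.54,.246,.262),("gate",.507,.519,.266,.285),("boss",.495,.52,.287,.3)):
        m=(W[...,0]>xl)&(W[...,0]<xh)&(abs(W[...,1]-.019)<.02)&(W[...,2]>zl)&(W[...,2]<zh);P=W[m]*1000
        if len(P)>3:
            # per row midpoint in image
            v,u=np.nonzero(m); mids=[]
            for r in np.unique(v):
                c=u[v==r]; mids.append((P[v==r,0].mean(),P[v==r,1].mean(),len(c)))
            print(n,nm,len(P),np.round(np.mean(mids,0),1),np.round(np.percentile(P,[5,95],axis=0),1).tolist())
E
```

```text
scene spine 103 [530.1  21.2   5.4] [[527.2, 17.1, 256.7], [534.3, 24.2, 286.0]]
scene nose 44 [506.   22.1   4.4] [[502.5, 18.6, 247.5], [509.1, 24.7, 261.7]]
scene spine2 50 [529.7  21.    5. ] [[526.6, 17.7, 246.6], [534.1, 23.5, 261.4]]
scene gate 34 [511.5  21.    2.8] [[508.6, 18.8, 268.0], [514.5, 23.6, 283.6]]
scene boss 61 [509.2  22.1   7.6] [[505.5, 15.4, 288.8], [515.1, 26.1, 298.9]]
top nose 10 [504.5  14.4   2.5] [[501.4, 11.6, 253.0], [507.8, 19.1, 261.0]]
top spine2 5 [527.   11.9   1.7] [[525.7, 10.4, 247.4], [529.1, 12.9, 255.4]]
top boss 13 [508.7  11.5   2.2] [[503.7, 10.4, 290.3], [512.8, 14.1, 299.6]]
```

```bash
python3 - <<'E'
from kin import *; from plant import bot
s=bot.read_state();p=s["eef_pos"];R0=Ro.from_rotvec(s["tcp_rot"])
R1=Ro.from_euler('Z',-18.5,degrees=True)*R0
g=p-.019*R0.apply([0,0,1]); g1=g+[-.1205,.2276,-.020]; p1=g1+.019*R1.apply([0,0,1])
print(R0.as_matrix().round(3).tolist(),p1)
r,pp,_=plan(p,R0,p1,R1,14,1);print(r,pp)
print(s["qpos"],ik(p1,R1,s["qpos"]).x)
E
```

```text
[[0.088, 0.939, 0.331], [0.243, -0.343, 0.907], [0.966, 0.001, -0.259]] [0.49150512 0.03243299 0.15381178]
[[[0.2, -1.3, 1.2], [-1.3, -0.0, 0.3]], [[0.2, -1.4, 1.2], [-1.3, -0.0, 0.4]], [[0.1, -1.4, 1.2], [-1.2, -0.0, 0.3]], [[0.2, -1.4, 1.1], [-1.3, -0.0, 0.4]], [[0.1, -1.4, 1.1], [-1.3, -0.0, 0.3]], [[0.2, -1.4, 1.1], [-1.3, -0.0, 0.4]], [[0.1, -1.5, 1.0], [-1.2, -0.0, 0.3]], [[0.1, -1.5, 1.0], [-1.3, -0.0, 0.3]], [[0.1, -1.6, 1.0], [-1.3, -0.0, 0.4]], [[0.1, -1.5, 0.9], [-1.3, -0.0, 0.3]], [[0.1, -1.6, 0.9], [-1.2, -0.0, 0.4]], [[0.1, -1.6, 0.9], [-1.3, -0.0, 0.3]], [[0.1, -1.6, 0.8], [-1.3, -0.0, 0.3]], [[0.0, -1.6, 0.8], [-1.3, -0.0, 0.4]]] [0.49159585 0.03257603 0.1533489 ]
[-0.72216992  0.82332872  1.30761589  1.14700373  1.73171578 -0.64516959] [-0.44193979  0.27170006  2.20291679  1.58518879  1.22390438 -0.87659872]
```

Request:
apply_moves --commands '[[[0.2,-1.3,1.2],[-1.3,0,0.3]],[[0.2,-1.4,1.2],[-1.3,0,0.4]],[[0.1,-1.4,1.2],[-1.2,0,0.3]],[[0.2,-1.4,1.1],[-1.3,0,0.4]],[[0.1,-1.4,1.1],[-1.3,0,0.3]],[[0.2,-1.4,1.1],[-1.3,0,0.4]],[[0.1,-1.5,1.0],[-1.2,0,0.3]],[[0.1,-1.5,1.0],[-1.3,0,0.3]],[[0.1,-1.6,1.0],[-1.3,0,0.4]],[[0.1,-1.5,0.9],[-1.3,0,0.3]]]'

```text
clock: 8.57
eef_pos: [0.5243, -0.0313, 0.1592]
tcp_rot: [-1.864, -1.006, -1.431]
contact_force: [0.2, 0.7, -3.2]
grip_width: 0.358
```

Request:
apply_moves --commands '[[[0.1,-1.6,0.9],[-1.2,0,0.4]],[[0.1,-1.6,0.9],[-1.3,0,0.3]],[[0.1,-1.6,0.8],[-1.3,0,0.3]],[[0,-1.6,0.8],[-1.3,0,0.4]],[[0,0,0],[0,0,0]],[[0,0,0],[0,0,0]]]'

```text
clock: 9.32
eef_pos: [0.4921, 0.032, 0.1537]
tcp_rot: [-1.932, -0.932, -1.484]
contact_force: [1.0, 0.2, -3.0]
grip_width: 0.358
```

```bash
python3 - <<'E'
from bail import *
s=bot.read_state();p=s["eef_pos"];R0=Ro.from_rotvec(s["tcp_rot"]);g=p-.019*R0.apply([0,0,1])
print(s["clock"],p,s["contact_force"],s["wrist_torque"],g,R0.as_matrix().round(3).tolist())
h=g[2]-.103
for n in("top","scene"):
    im,d,K,R,t=cam(n);W=world(d,K,R,t);np.savez(f"{n}2.npz",im=im,d=d)
    for a,b in((.145,.205),(.205,.226)): print(n,bail(W,g,h+a,h+b,.024))
    save(f"pics/{n}2.png",im)
    if n=="scene": a=cv2.resize(im[100:250,170:310],None,fx=4,fy=4,interpolation=cv2.INTER_CUBIC);save("pics/s2.png",a)
E
```

```text
9.325 [0.49214526 0.03202923 0.15368097] [ 0.99116046  0.24558733 -2.99703644] [-0.69820126  0.56090873 -0.00753711] [0.48069739 0.01768194 0.15859033] [[0.16, 0.782, 0.603], [0.203, -0.623, 0.755], [0.966, 0.002, -0.258]]
top (21, array([0.4832, 0.0153]), np.float64(86.71885558773977), np.float64(0.028131201056322566), np.float64(0.26054009788090365))
top (28, array([0.4806, 0.016 ]), np.float64(-92.5083224111057), np.float64(0.027766279763932374), np.float64(0.2781757077783353))
scene (160, array([0.4819, 0.0211]), np.float64(86.89906739578308), np.float64(0.031341494880193416), np.float64(0.2604898317995417))
scene (68, array([0.4819, 0.0209]), np.float64(87.06535803960034), np.float64(0.03008377805535143), np.float64(0.2776372313151449))
```

View pics/s2.png

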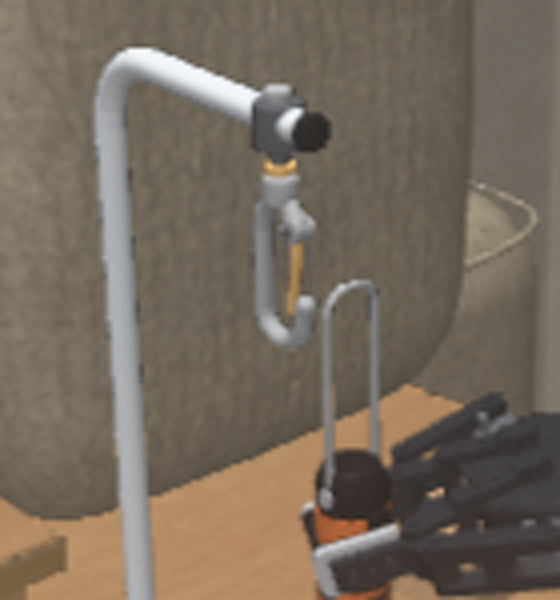

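The upright bail top at crop (350,290) sits just in front of the gate and above the nose at (305,305). Advancing along the hook's x.

Request:
apply_moves --commands '[[[0.08,0.265,0.3],[0,0,0]],[[0.06,0.325,0.225],[0,0,0]],[[0.06,0.325,0.225],[0,0,0]],[[0.06,0.325,0.225],[0,0,0]],[[0.06,0.325,0.225],[0,0,0]],[[0,0,0],[0,0,0]],[[0,0,0],[0,0,0]]]'

```text
clock: 10.3
eef_pos: [0.5116, 0.0325, 0.1535]
tcp_rot: [-1.932, -0.931, -1.483]
contact_force: [-0.6, 0.1, -2.8]
grip_width: 0.359
```

Request:
apply_moves --commands '[[[0.03,0.16,0.113],[0,0,0]],[[0.03,0.16,0.113],[0,0,0]],[[0,0,0],[0,0,0]],[[0,0,0],[0,0,0]]]'

```text
clock: 10.8
eef_pos: [0.5156, 0.0323, 0.1535]
tcp_rot: [-1.932, -0.931, -1.484]
contact_force: [0.2, 0.5, -3.7]
grip_width: 0.355
```

Request:
apply_moves --commands '[[[0.015,0.08,0.056],[0,0,0]],[[0.015,0.08,0.056],[0,0,0]],[[0,0,0],[0,0,0]],[[0,0,0],[0,0,0]]]'

```text
clock: 11.3
eef_pos: [0.5176, 0.0322, 0.1535]
tcp_rot: [-1.932, -0.931, -1.484]
contact_force: [0.7, 0.1, -4.0]
grip_width: 0.358
```

```bash
cat > st.py <<'E'
from kin import *; from plant import bot
s=bot.read_state();print(s["clock"],s["eef_pos"].round(4),s["contact_force"].round(2),s["wrist_torque"].round(3),s["grip_width"].round(3))
E
python3 st.py
```

```text
Traceback (most recent call last):
  File "st.py", line 2, in <module>
    s=bot.read_state();print(s["clock"],s["eef_pos"].round(4),s["contact_force"].round(2),s["wrist_torque"].round(3),s["grip_width"].round(3))
                                                                                                                     ^^^^^^^^^^^^^^^^^^^^^
AttributeError: 'float' object has no attribute 'round'
```

Request:
apply_moves --commands '[[[0.015,0.08,0.056],[0,0,0]],[[0.015,0.08,0.056],[0,0,0]],[[0,0,0],[0,0,0]],[[0,0,0],[0,0,0]]]'

```text
clock: 11.8
eef_pos: [0.5195, 0.0322, 0.1535]
tcp_rot: [-1.932, -0.931, -1.483]
contact_force: [-1.0, 1.4, -2.9]
grip_width: 0.357
```

```bash
python3 st.py
```

```text
Traceback (most recent call last):
  File "st.py", line 2, in <module>
    s=bot.read_state();print(s["clock"],s["eef_pos"].round(4),s["contact_force"].round(2),s["wrist_torque"].round(3),s["grip_width"].round(3))
                                                                                                                     ^^^^^^^^^^^^^^^^^^^^^
AttributeError: 'float' object has no attribute 'round'
```

Request:
apply_moves --commands '[[[0.015,0.08,0.056],[0,0,0]],[[0.015,0.08,0.056],[0,0,0]],[[0,0,0],[0,0,0]],[[0,0,0],[0,0,0]]]'

```text
clock: 12.3
eef_pos: [0.5215, 0.0321, 0.1535]
tcp_rot: [-1.932, -0.931, -1.483]
contact_force: [-3.2, 1.5, -4.0]
grip_width: 0.358
```

```bash
sed -i 's/,s\["grip_width"\].round(3)//' st.py; cat > look.py <<'E'
import sys
from bail import *
s=bot.read_state();p=s["eef_pos"];R0=Ro.from_rotvec(s["tcp_rot"]);g=p-.019*R0.apply([0,0,1])
print(s["clock"],p.round(4),s["contact_force"].round(2),s["wrist_torque"].round(3),"g",g.round(4))
h=g[2]-.103
im,d,K,R,t=cam("scene");W=world(d,K,R,t)
print("bail",bail(W,g,h+.15,h+.188,.03))
save(f"pics/{sys.argv[1]}.png",cv2.resize(im[125:225,190:290],None,fx=6,fy=6,interpolation=cv2.INTER_CUBIC))
E
python3 look.py k1
```

```text
12.3 [0.5215 0.0321 0.1535] [-3.18  1.53 -3.97] [-0.856  0.34   0.529] g [0.5101 0.0177 0.1584]
bail (114, array([0.5105, 0.0201]), np.float64(86.83828346879804), np.float64(0.03244378093656611), np.float64(0.24324056557042673))
```

View pics/k1.png

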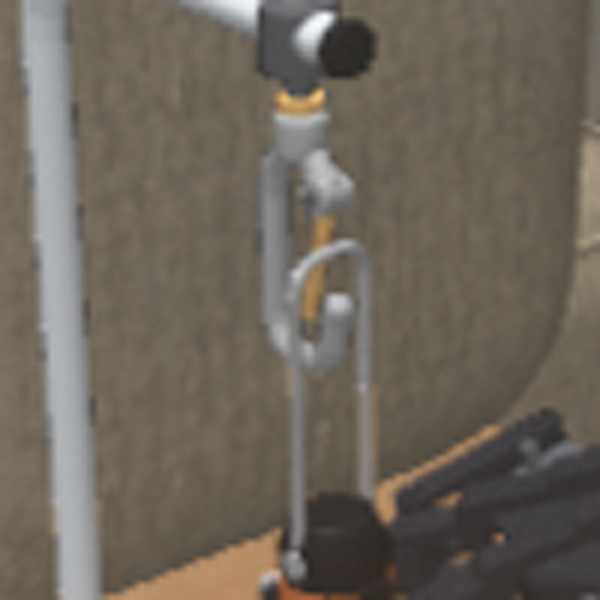

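The bail straddles the nose at crop (338,320), with its top bar against the gate at (320,250). The force is about 3 N in -x, so the gate is starting to open.

Request:
apply_moves --commands '[[[0.015,0.08,0.056],[0,0,0]],[[0.015,0.08,0.056],[0,0,0]],[[0,0,0],[0,0,0]],[[0,0,0],[0,0,0]]]'

```text
clock: 12.85
eef_pos: [0.5235, 0.0319, 0.1536]
tcp_rot: [-1.932, -0.931, -1.484]
contact_force: [-3.0, 0.9, -2.5]
grip_width: 0.353
```

```bash
python3 st.py
```

```text
12.85 [0.5235 0.0319 0.1536] [-2.98  0.93 -2.49] [-0.826  0.309  0.624]
```

Request:
apply_moves --commands '[[[0.015,0.08,0.056],[0,0,0]],[[0,0,0],[0,0,0]],[[0,0,0],[0,0,0]]]'

```text
clock: 13.22
eef_pos: [0.5245, 0.0319, 0.1535]
tcp_rot: [-1.932, -0.931, -1.484]
contact_force: [-4.6, 1.4, -2.6]
grip_width: 0.36
```

```bash
cat > tilt.py <<'E'
from bail import *
# driver tilt + eye estimate by wire/axis in scene; hook reference (520.3,19.5) in scene, wire bias (+1,-1.2)
s=bot.read_state();p=s["eef_pos"];R0=Ro.from_rotvec(s["tcp_rot"]);g=p-.019*R0.apply([0,0,1])
print(s["clock"],p.round(4),s["contact_force"].round(2),s["wrist_torque"].round(3),"g",g.round(4))
h=g[2]-.103
im,d,K,R,t=cam("scene");W=world(d,K,R,t)
c=[]
for z0 in(.147,.157,.167,.177):
    m=(np.hypot(W[...,0]-g[0]-.003,W[...,1]-g[1])<.026)&(abs(W[...,2]-h-z0-.005)<.005);P=W[m];P=P[(abs(P[:,1]-g[1])>.008)]
    c.append([P[:,0].mean(),h+z0+.005,len(P)])
c=np.array(c);f=np.polyfit(c[:,1],c[:,0],1);print(c.round(4).tolist(),"slope",f[0],"x at eye",(np.polyval(f,h+.216)+.001-.5203)*1000)
E
python3 tilt.py
```

```text
13.225 [0.5245 0.0319 0.1535] [-4.56  1.36 -2.64] [-0.797  0.236  0.646] g [0.5131 0.0175 0.1585]
[[0.5125, 0.2075, 23.0], [0.5127, 0.2175, 23.0], [0.5126, 0.2275, 23.0], [0.5129, 0.2375, 25.0]] slope 0.009673814894963315 x at eye -6.169583813189328
```

Request:
apply_moves --commands '[[[0.015,0.08,0.056],[0,0,0]],[[0,0,0],[0,0,0]],[[0,0,0],[0,0,0]]]'

```text
clock: 13.65
eef_pos: [0.5255, 0.0318, 0.1535]
tcp_rot: [-1.932, -0.931, -1.483]
contact_force: [-3.9, 2.0, -2.6]
grip_width: 0.352
```

```bash
python3 st.py
```

```text
13.65 [0.5255 0.0318 0.1535] [-3.87  1.99 -2.59] [-0.865  0.197  0.701]
```

Request:
apply_moves --commands '[[[-0.097,0,0.026],[0,0,0]],[[-0.097,0,0.026],[0,0,0]],[[-0.097,0,0.026],[0,0,0]],[[-0.097,0,0.026],[0,0,0]],[[0,0,0],[0,0,0]],[[0,0,0],[0,0,0]]]'

```text
clock: 14.4
eef_pos: [0.5255, 0.0318, 0.1493]
tcp_rot: [-1.932, -0.931, -1.483]
contact_force: [-3.0, -0.9, -5.1]
grip_width: 0.356
```

```bash
python3 tilt.py
```

```text
14.4 [0.5255 0.0318 0.1493] [-3.04 -0.87 -5.14] [-0.873  0.53   0.354] g [0.514  0.0175 0.1542]
[[0.5136, 0.2032, 19.0], [0.5133, 0.2132, 21.0], [0.5132, 0.2232, 18.0], [0.5137, 0.2332, 30.0]] slope 0.0028221523097171596 x at eye -5.738128131332565
```

Request:
apply_moves --commands '[[[-0.09,0.04,0.054],[0,0,0]],[[-0.097,0,0.026],[0,0,0]],[[0,0,0],[0,0,0]],[[0,0,0],[0,0,0]]]'

```text
clock: 14.95
eef_pos: [0.526, 0.0318, 0.1474]
tcp_rot: [-1.932, -0.931, -1.483]
contact_force: [-3.6, 0.4, -5.1]
grip_width: 0.357
```

```bash
python3 st.py
```

```text
14.95 [0.526  0.0318 0.1474] [-3.64  0.38 -5.13] [-0.906  0.498  0.286]
```

Request:
apply_moves --commands '[[[-0.09,0.04,0.054],[0,0,0]],[[-0.097,0,0.026],[0,0,0]],[[0,0,0],[0,0,0]],[[0,0,0],[0,0,0]]]'

```text
clock: 15.45
eef_pos: [0.5265, 0.0318, 0.1454]
tcp_rot: [-1.932, -0.931, -1.483]
contact_force: [-2.2, -1.0, -4.6]
grip_width: 0.355
```

```bash
python3 tilt.py
```

```text
15.45 [0.5265 0.0318 0.1454] [-2.21 -1.01 -4.61] [-0.847  0.516  0.289] g [0.515  0.0174 0.1503]
[[0.5148, 0.1993, 24.0], [0.5146, 0.2093, 25.0], [0.5143, 0.2193, 23.0], [0.5142, 0.2293, 22.0]] slope -0.01943745101230176 x at eye -5.761614831075068
```

Request:
apply_moves --commands '[[[-0.09,0.04,0.054],[0,0,0]],[[-0.09,0.04,0.054],[0,0,0]],[[0,0,0],[0,0,0]],[[0,0,0],[0,0,0]]]'

```text
clock: 16.0
eef_pos: [0.5274, 0.0317, 0.1434]
tcp_rot: [-1.932, -0.931, -1.483]
contact_force: [-3.1, 0.1, -4.2]
grip_width: 0.356
```

```bash
python3 st.py
```

```text
16.0 [0.5274 0.0317 0.1434] [-3.13  0.09 -4.19] [-0.825  0.515  0.196]
```

Request:
apply_moves --commands '[[[-0.097,0,0.026],[0,0,0]],[[0,0,0],[0,0,0]],[[0,0,0],[0,0,0]]]'

```text
clock: 16.38
eef_pos: [0.5275, 0.0317, 0.1424]
tcp_rot: [-1.932, -0.931, -1.483]
contact_force: [-2.4, -0.0, -3.5]
grip_width: 0.358
```

```bash
python3 tilt.py
```

```text
16.375 [0.5275 0.0317 0.1424] [-2.37 -0.02 -3.54] [-0.787  0.423  0.275] g [0.516  0.0174 0.1473]
[[0.5157, 0.1963, 22.0], [0.5155, 0.2063, 27.0], [0.5151, 0.2163, 20.0], [0.5153, 0.2263, 22.0]] slope -0.01616873811111023 x at eye -4.715142642144787
```

Request:
apply_moves --commands '[[[-0.097,0,0.026],[0,0,0]],[[-0.09,0.04,0.054],[0,0,0]],[[0,0,0],[0,0,0]],[[0,0,0],[0,0,0]]]'

```text
clock: 16.92
eef_pos: [0.528, 0.0317, 0.1404]
tcp_rot: [-1.932, -0.931, -1.483]
contact_force: [-1.8, -0.3, -4.1]
grip_width: 0.358
```

```bash
python3 tilt.py
```

```text
16.925 [0.528  0.0317 0.1404] [-1.76 -0.35 -4.1 ] [-0.827  0.536  0.207] g [0.5165 0.0173 0.1453]
[[0.5165, 0.1943, 22.0], [0.5166, 0.2043, 20.0], [0.516, 0.2143, 22.0], [0.5161, 0.2243, 24.0]] slope -0.017132856156239232 x at eye -3.824102014898134
```

Request:
apply_moves --commands '[[[-0.097,0,0.026],[0,0,0]],[[0,0,0],[0,0,0]],[[0,0,0],[0,0,0]]]'

```text
clock: 17.35
eef_pos: [0.528, 0.0317, 0.1394]
tcp_rot: [-1.932, -0.931, -1.483]
contact_force: [-1.3, 0.5, -3.9]
grip_width: 0.358
```

```bash
python3 look.py k2; python3 tilt.py
```

```text
17.35 [0.528  0.0317 0.1394] [-1.32  0.46 -3.9 ] [-0.758  0.519  0.305] g [0.5165 0.0173 0.1443]
bail (89, array([0.5162, 0.0212]), np.float64(86.76756428820791), np.float64(0.03065806232980986), np.float64(0.22926622723497359))
17.4 [0.528  0.0317 0.1394] [-2.12  0.89 -4.21] [-0.811  0.512  0.246] g [0.5165 0.0174 0.1443]
[[0.5159, 0.1933, 20.0], [0.5162, 0.2033, 20.0], [0.5165, 0.2133, 28.0], [0.5163, 0.2233, 24.0]] slope 0.013187973528627142 x at eye -2.4271906644325325
```

View pics/k2.png

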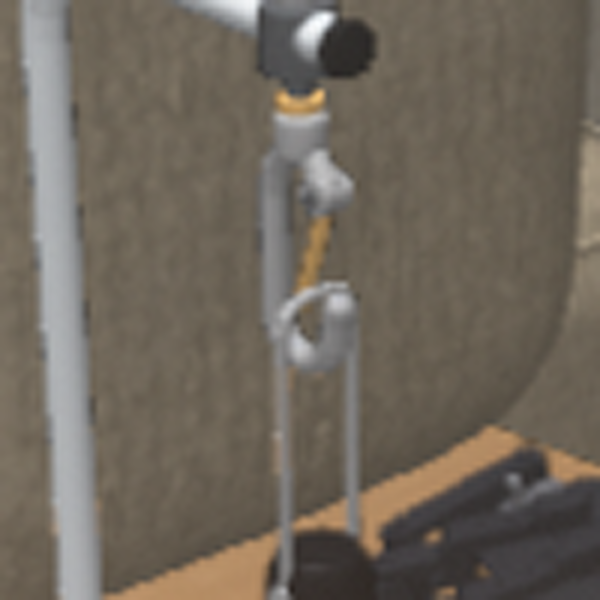

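The top bar has slipped behind the nose at crop (340,300) and the gate is swung inward. Easing down.

Request:
apply_moves --commands '[[[-0.097,0,0.026],[0,0,0]],[[-0.097,0,0.026],[0,0,0]],[[-0.097,0,0.026],[0,0,0]],[[-0.097,0,0.026],[0,0,0]],[[0,0,0],[0,0,0]],[[0,0,0],[0,0,0]]]'

```text
clock: 18.2
eef_pos: [0.528, 0.0317, 0.1353]
tcp_rot: [-1.932, -0.931, -1.483]
contact_force: [-1.4, -0.1, -4.0]
grip_width: 0.357
```

```bash
python3 tilt.py
```

```text
18.2 [0.528  0.0317 0.1353] [-1.43 -0.08 -3.95] [-0.851  0.639  0.192] g [0.5165 0.0174 0.1402]
[[0.5166, 0.1892, 22.0], [0.5166, 0.1992, 17.0], [0.5166, 0.2092, 25.0], [0.5164, 0.2192, 27.0]] slope -0.004692095999185633 x at eye -2.9883087737183622
```

Request:
apply_moves --commands '[[[-0.097,0,0.026],[0,0,0]],[[-0.09,0.04,0.054],[0,0,0]],[[-0.09,0.04,0.054],[0,0,0]],[[0,0,0],[0,0,0]],[[0,0,0],[0,0,0]]]'

```text
clock: 18.88
eef_pos: [0.5289, 0.0316, 0.1323]
tcp_rot: [-1.932, -0.931, -1.483]
contact_force: [-2.2, 0.9, -4.6]
grip_width: 0.357
```

```bash
python3 tilt.py
```

```text
18.875 [0.5289 0.0316 0.1323] [-2.24  0.89 -4.56] [-0.859  0.609  0.163] g [0.5175 0.0173 0.1372]
[[0.5176, 0.1862, 24.0], [0.5174, 0.1962, 26.0], [0.5173, 0.2062, 24.0], [0.5172, 0.2162, 25.0]] slope -0.013646728381365481 x at eye -2.605496870699775
```

Request:
apply_moves --commands '[[[-0.09,0.04,0.054],[0,0,0]],[[-0.09,0.04,0.054],[0,0,0]],[[-0.09,0.04,0.054],[0,0,0]],[[0,0,0],[0,0,0]],[[0,0,0],[0,0,0]]]'

```text
clock: 19.55
eef_pos: [0.5304, 0.0316, 0.1292]
tcp_rot: [-1.932, -0.931, -1.483]
contact_force: [-0.5, 0.9, -5.4]
grip_width: 0.358
```

```bash
python3 tilt.py
```

```text
19.55 [0.5304 0.0316 0.1292] [-0.53  0.93 -5.43] [-1.029  0.75   0.079] g [0.5189 0.0172 0.1341]
[[0.5188, 0.1831, 17.0], [0.5192, 0.1931, 20.0], [0.5192, 0.2031, 25.0], [0.519, 0.2131, 29.0]] slope 0.0055599600321350135 x at eye 0.004232492439193436
```

Request:
apply_moves --commands '[[[-0.097,0,0.026],[0,0,0]],[[0,0,0],[0,0,0]],[[0,0,0],[0,0,0]]]'

```text
clock: 19.98
eef_pos: [0.5305, 0.0316, 0.1285]
tcp_rot: [-1.931, -0.931, -1.484]
contact_force: [1.3, 0.1, -3.0]
grip_width: 0.359
```

```bash
python3 st.py
```

```text
19.975 [0.5305 0.0316 0.1285] [ 1.3   0.1  -3.01] [-0.734  0.611 -0.006]
```

Request:
apply_moves --commands '[[[-0.097,0,0.026],[0,0,0]],[[0,0,0],[0,0,0]],[[0,0,0],[0,0,0]]]'

```text
clock: 20.35
eef_pos: [0.5305, 0.0316, 0.1274]
tcp_rot: [-1.932, -0.931, -1.484]
contact_force: [-0.4, -0.2, -3.5]
grip_width: 0.355
```

```bash
python3 st.py
```

```text
20.35 [0.5305 0.0316 0.1274] [-0.43 -0.18 -3.46] [-0.721  0.56  -0.033]
```

Around t=20 s the x-force dropped to 0, so the gate has snapped. Now I'll feel for the seat in half-millimetre steps.

Request:
apply_moves --commands '[[[-0.048,0,0.013],[0,0,0]],[[0,0,0],[0,0,0]],[[-0.048,0,0.013],[0,0,0]],[[0,0,0],[0,0,0]],[[0,0,0],[0,0,0]]]'

```text
clock: 20.98
eef_pos: [0.5304, 0.0316, 0.1264]
tcp_rot: [-1.932, -0.931, -1.484]
contact_force: [0.2, 0.2, -3.3]
grip_width: 0.358
```

Request:
apply_moves --commands '[[[-0.048,0,0.013],[0,0,0]],[[0,0,0],[0,0,0]],[[0,0,0],[0,0,0]]]'

```text
clock: 21.35
eef_pos: [0.5305, 0.0316, 0.1259]
tcp_rot: [-1.932, -0.931, -1.484]
contact_force: [0.9, -0.2, -2.6]
grip_width: 0.355
```

Request:
apply_moves --commands '[[[-0.048,0,0.013],[0,0,0]],[[0,0,0],[0,0,0]],[[0,0,0],[0,0,0]]]'

```text
clock: 21.72
eef_pos: [0.5305, 0.0316, 0.1254]
tcp_rot: [-1.932, -0.931, -1.484]
contact_force: [-0.1, 0.5, -3.0]
grip_width: 0.36
```

```bash
python3 st.py
```

```text
21.725 [0.5305 0.0316 0.1254] [-0.08  0.51 -2.96] [-0.748  0.524  0.018]
```

Request:
apply_moves --commands '[[[-0.048,0,0.013],[0,0,0]],[[0,0,0],[0,0,0]],[[0,0,0],[0,0,0]]]'

```text
clock: 22.1
eef_pos: [0.5305, 0.0316, 0.1249]
tcp_rot: [-1.932, -0.931, -1.484]
contact_force: [-0.2, -0.3, -3.6]
grip_width: 0.355
```

Request:
apply_moves --commands '[[[-0.048,0,0.013],[0,0,0]],[[0,0,0],[0,0,0]],[[0,0,0],[0,0,0]]]'

```text
clock: 22.48
eef_pos: [0.5305, 0.0316, 0.1245]
tcp_rot: [-1.931, -0.931, -1.484]
contact_force: [-0.2, -0.3, -2.0]
grip_width: 0.358
```

Request:
apply_moves --commands '[[[-0.048,0,0.013],[0,0,0]],[[0,0,0],[0,0,0]],[[0,0,0],[0,0,0]]]'

```text
clock: 22.85
eef_pos: [0.5306, 0.0316, 0.1242]
tcp_rot: [-1.931, -0.931, -1.484]
contact_force: [0.5, 1.7, 4.2]
grip_width: 0.355
```

```bash
python3 tilt.py
```

```text
22.85 [0.5306 0.0316 0.1242] [0.48 1.65 4.16] [-0.003 -0.064  0.101] g [0.5191 0.0172 0.1291]
[[0.5193, 0.1781, 19.0], [0.5196, 0.1881, 25.0], [0.5195, 0.1981, 26.0], [0.5197, 0.2081, 23.0]] slope 0.00979680961982594 x at eye 0.7094683225477016
```

Seat contact: Fz jumped to +4.2 N, which puts about 7 N on the hook. Backing off slightly, holding, and checking.

Request:
apply_moves --commands '[[[0.02,0,-0.005],[0,0,0]],[[0,0,0],[0,0,0]],[[0,0,0],[0,0,0]],[[0,0,0],[0,0,0]],[[0,0,0],[0,0,0]]]'

```text
clock: 23.52
eef_pos: [0.5305, 0.0316, 0.1242]
tcp_rot: [-1.932, -0.931, -1.484]
contact_force: [-0.5, 0.1, 4.8]
grip_width: 0.353
```

```bash
python3 look.py k3; python3 st.py
```

```text
23.525 [0.5305 0.0316 0.1242] [-0.45  0.05  4.82] [ 0.096 -0.1    0.062] g [0.5191 0.0172 0.1291]
bail (91, array([0.5191, 0.021 ]), np.float64(86.98624225643945), np.float64(0.031129691580218985), np.float64(0.21387507180701062))
23.575 [0.5305 0.0316 0.1242] [-0.    0.29  4.45] [ 0.16  -0.131  0.03 ]
```

View pics/k3.png

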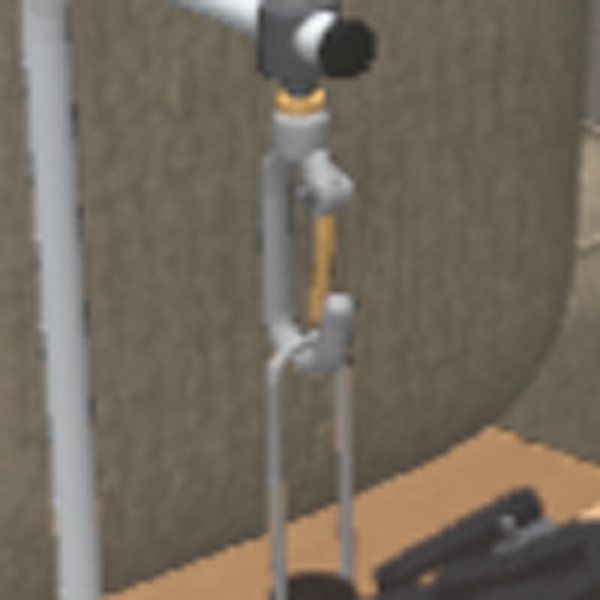

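The gate is shut against the nose at crop (320,300) and the bar rests in the seat at (300,345). I'll ease the preload and release.

Request:
apply_moves --commands '[[[0.025,0,-0.007],[0,0,0]],[[0,0,0],[0,0,0]],[[0,0,0],[0,0,0]]]'

```text
clock: 23.95
eef_pos: [0.5304, 0.0316, 0.1243]
tcp_rot: [-1.932, -0.931, -1.483]
contact_force: [0.8, -0.4, 2.4]
grip_width: 0.354
```

Request:
apply_moves --commands '[[[0,0,0],[0,0,0]],[[0,0,0],[0,0,0]],[[0,0,0],[0,0,0]],[[0,0,0],[0,0,0]],[[0,0,0],[0,0,0]],[[0,0,0],[0,0,0]],[[0,0,0],[0,0,0]],[[0,0,0],[0,0,0]]]' --gripper 0

```text
clock: 24.95
eef_pos: [0.5305, 0.0316, 0.1244]
tcp_rot: [-1.932, -0.931, -1.484]
contact_force: [0.5, -0.3, 0.3]
grip_width: 1.002
```

```bash
python3 look.py k4; python3 st.py
```

```text
24.95 [0.5305 0.0316 0.1244] [ 0.47 -0.31  0.34] [-0.326  0.331 -0.042] g [0.519  0.0172 0.1293]
bail (91, array([0.5186, 0.0207]), np.float64(87.66444011412686), np.float64(0.03156467391607071), np.float64(0.2139890349112821))
25.0 [0.5305 0.0316 0.1244] [-0.37  1.   -0.3 ] [-0.379  0.293 -0.004]
```

Request:
apply_moves --commands '[[[0,0,-0.5],[0,0,0]],[[0,0,-1],[0,0,0]],[[0,0,-1.5],[0,0,0]],[[0,0,-1.5],[0,0,0]],[[0,0,-2],[0,0,0]],[[0,0,-2],[0,0,0]],[[0,0,-2],[0,0,0]],[[0,0,-1],[0,0,0]],[[0,0,0],[0,0,0]],[[0,0,0],[0,0,0]]]'

```text
clock: 26.25
eef_pos: [0.4613, -0.055, 0.154]
tcp_rot: [-1.931, -0.931, -1.483]
contact_force: [0.2, -0.7, 0.3]
grip_width: 1.001
```

Request:
apply_moves --commands '[[[0,0,0],[0,0,0]],[[0,0,0],[0,0,0]],[[0,0,0],[0,0,0]],[[0,0,0],[0,0,0]],[[0,0,0],[0,0,0]],[[0,0,0],[0,0,0]],[[0,0,0],[0,0,0]],[[0,0,0],[0,0,0]],[[0,0,0],[0,0,0]],[[0,0,0],[0,0,0]]]'

```text
clock: 27.5
eef_pos: [0.4612, -0.0553, 0.1541]
tcp_rot: [-1.932, -0.931, -1.484]
contact_force: [0.3, 0.0, 0.4]
grip_width: 0.996
```

```bash
python3 - <<'E'
from bail import *
print(bot.read_state()["contact_force"])
g=[.519,.0172]
A=[]
for k in range(3):
    im,d,K,R,t=cam("scene");W=world(d,K,R,t);A.append(im.astype(int))
    for a,b in((.178,.19),(.20,.212)):
        m=(np.hypot(W[...,0]-g[0],W[...,1]-g[1])<.03)&(W[...,2]>a)&(W[...,2]<b);print(W[m].mean(0).round(4),end=" ")
    print(bail(W,g,.03+.148,.214,.03))
print(np.abs(A[2]-A[0])[120:330,200:300].max())
save("pics/end.png",cv2.resize(im[100:300,150:350],None,fx=3,fy=3,interpolation=cv2.INTER_CUBIC))
E
```

```text
[0.27391352 0.03080085 0.39729937]
[0.5184 0.0188 0.1837] [0.519  0.0227 0.2062] (88, array([0.5187, 0.0207]), np.float64(85.5261771113351), np.float64(0.03192684092376829), np.float64(0.2137387295414408))
[0.5181 0.0188 0.1839] [0.5189 0.0242 0.2057] (88, array([0.5186, 0.0199]), np.float64(87.08374520682482), np.float64(0.03156447091371183), np.float64(0.21380976468885654))
[0.5186 0.0191 0.1839] [0.5191 0.0231 0.206 ] (88, array([0.5187, 0.0194]), np.float64(87.31839914171692), np.float64(0.033299862984601795), np.float64(0.21389305341900877))
5
```

View pics/end.png

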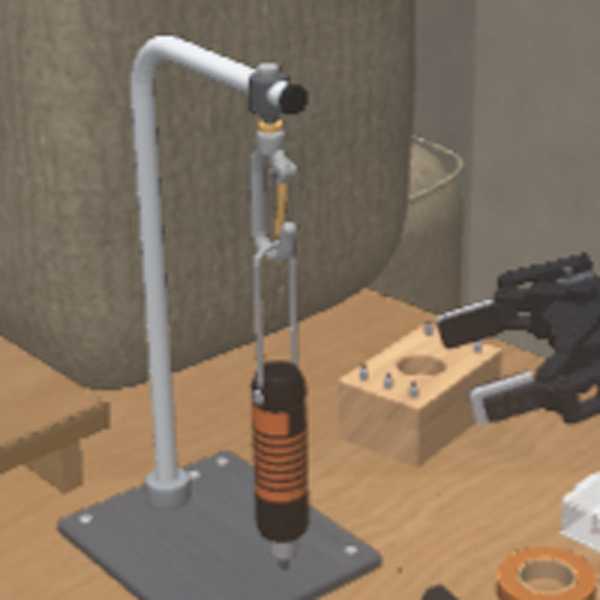

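The driver hangs still and upright from the hook, with the gate shut and the gripper clear. Handing in.

```bash
python3 -c "
from plant import bot
print(bot.job_done())"
```

```text
the job is handed in; nothing more can be done
None
```

The driver is hanging from the snap hook with the gate shut behind it, and I handed the job in at about 28 s on the robot's clock. The hand-in reports no verdict.

- **Grip and lift:** I gripped the orange sleeve from the side and lifted it 76 mm. The scale read about 2.9 N of driver weight.
- **Gate:** The bail pressed the gate open at about 3 to 4.6 N. It slid down behind the nose, and the sideways force dropped to zero when the gate snapped shut.
- **Seat:** I felt the seat in 0.5 mm steps. The largest force I read there was about 7.5 N on the hook, and I eased that off before letting go.

**Last checks:**
- The driver hangs upright and still: three pictures in a row differ only by image noise.
- The bail's eye is within about 1 mm of the hook axis fore and aft, and about 1 to 2 mm sideways.
- The gate looks shut, the gripper is about 11 cm away and the force reading is near zero.
- I only looked at the bystanders; none appeared disturbed, but I did not measure them.

**Disagreements:** The two cameras differed by about 5 mm in y, so I used averages and positions relative to the hook. Force readings carried about 1 N of noise and were taken only at the end of each move, so a brief peak could have gone unseen.

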